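# Load the wax warmer

## Robot

A 6-joint arm with a two-finger parallel gripper is mounted at the origin on the work surface. World frame = base frame: x ahead of the robot, y to its left, z up, the work surface at z = 0. Lengths are in m, angles in rad, forces in N, time in s.
With the tool pointing down it reaches from about 0.375 to 0.9 m from the base axis. Payload 3.1 kg.
Tool frame: the origin (TCP) lies at the centre of the arm's flange, where the gripper is bolted on; the fingertips stand 182 mm ahead of it and the grasp point (between the pads) lies manip.hold_point_z ahead of it (manip.hold_point_z is the distance from the TCP to the grasp point, in m); z points along the fingers, y is the line along which they close (so a half turn about z gives the same grasp; the last joint's range is limited). The gripper opens to 87 mm and grips with 3 to 60 N. Pads are 19 mm wide; open, the fingers measure 117 mm over their backs; the gripper's body (75 mm by 190 mm) begins 51 mm behind the grasp point.
Start: joints at [-1.329, 0.527, 1.433, -0, 1.181, -0.178], TCP at [0.255, -0.571, 0.405] pointing down, gripper open.
Joint ranges: [-3.08, 3.08], [-0.75, 2.2], [0.22, 2.44], [-1.43, 4.57], [0, 2.65], [-2.85, 2.85]. Speed limits (rad/s): [2.79, 2.79, 3.14, 3.14, 3.14, 3.14].

## Interface

Orientations are given as [roll, pitch, yaw] about the fixed x, y, z axes, in that order (R = Rz(yaw) Ry(pitch) Rx(roll)).
In Python, from plant import manip gives the robot as it stands. Calls block until the motion is done:
- manip.movep(position, orientation): joint-space move of the TCP to a pose.
- manip.movel(position, attitude=None, max_speed=0.15, contact_N=None): straight line of the TCP; attitude=None keeps the orientation; max_speed is the mean speed in m/s. With contact_N (N) it stops when the force on the tool has changed by that much, and returns True; else False.
- manip.set_joints(angles): joint-space move.
- manip.set_gripper(opening): finger opening in m; the grip force is fixed at half the most; returns when the fingers have stopped.
- manip.sleep(seconds).
- manip.ik(position, orientation): joint angles nearest the present ones, or None.
- manip.sense(): the state.
- manip.camera(name): name is "scene" or "top"; returns a dict with "img" (480x640x3 uint8, blue, green, red), "K" (3x3 intrinsics, pixels), "k1" (the pictures are not rectified: a ray, as slopes to the right and down, at radius r is drawn at 1 + k1 r^2 times it, then the intrinsics apply), "eye" and "rotation" of the camera in the world. Camera axes: x right, y up, looking along -z (the intrinsics and any distortion apply to the point x, -y, -z); pixel columns grow to the right and rows downward; lengths in m; the calibration is good to about 2 mm. A picture is of the moment at which its call begins. There is no depth.
A pose or a line that the arm cannot do raises manip.IKError and nothing moves.
- manip.sign_off(): hands the job in; it is judged then, once.
The state is a dict: "time_s": time; "joint_pos": joint angles; "qvel": joint speeds; "effort": joint torques, N m; "tcp_pos": TCP position; "tcp_rot": TCP orientation; "ft_force": force on the tool from outside, world axes, zero at the start; "ft_torque": the same for the moment, N m; "opening": finger opening in m; "grasp_force": force on a finger pad.
Only numpy, scipy, OpenCV 4.12 (cv2) and the standard library are available. Lean on these libraries where they do the work, as an engineer would, in place of code of your own. Each camera call takes 0.05 s, during which the arm holds its last target. There are 200 camera calls.

## Task

Take the new candle from its sloping rest and fit it, wick up, into the wax warmer: slip its foot slantwise into the socket under the fixed warming plate, then straighten it and lower it until it stands upright on the socket floor. Then set the wax tin upright on the middle of the warming plate and let go. Leave the egg in its cup, the tumbler and the pillar candle where they stand.

Things in the scene. Friction and masses are not known exactly. Their poses are not given: they have to be found in the camera images.
- candle: Unlit cream taper candle, a plain cylinder 20 mm in diameter and 220 mm long (plus an 8 mm wick that is for the eye only), about 65 g. Origin: centre of its flat foot; its z axis runs along it from the foot to the wick. It starts in the rest, wick end higher, sloping 40 degrees above level. Freely graspable between 55 mm and 168 mm from the foot; the rest's trough pieces (34 mm wide, sides 1 mm short of the candle's axis) lie beyond that.
- candle_top (a point): Centre of the candle's flat top, 220 mm from its foot (the wick springs from here).
- rest: Fixed wooden candle rest, base board 210 x 70 x 10 mm, about 160 mm high without the candle. Origin: centre of the board's underside. Its +x is the level direction towards which the candle rises; the foot centre lies at x -84, z 35 mm. A stop plate stands at the candle's foot.
- warmer: Fixed wax warmer. Origin: centre of the underside of its steel foot (116 mm across, 10 mm high), which is also the upright socket axis. Brass flared candle socket in the middle, 44 mm outside diameter at the mouth. A round post 8 mm in diameter stands 52 mm from the axis on its +x side, and a 12 mm wide bracket runs from the post's head to the plate, all below the plate's top. Nothing else stands under the plate.
- socket_mouth (a point): Centre of the socket's mouth, 72 mm above the table. The bore is 36 mm across here, narrows evenly to 23 mm at 30 mm depth, then runs straight at 23 mm to its floor at 62 mm depth.
- socket_floor (a point): Centre of the socket's flat floor, 10 mm above the table, where the candle's foot must stand.
- plate_top (a point): Centre of the top face of the copper warming plate: fixed level disc 50 mm in diameter, 4 mm thick, centred over the socket, top 276 mm above the table. Its underside is 200 mm above the socket mouth, less than the candle's length, so that the candle cannot be brought in upright; 42 mm remain over the seated candle.
- tin: Aluminium tin of set yellow beeswax, a solid cylinder 40 mm in diameter and 38 mm high, about 70 g, standing on the table. Origin: centre of its underside, z up.
- egg_in_cup: Bystander: white egg with a red band in a blue egg cup, one piece, 48 mm across, 79 mm high. Origin: centre of the underside.
- pillar: Bystander: thick peach pillar candle, 66 mm across, 122 mm high. Origin: centre of the underside.
- tumbler: Bystander: empty pale plastic tumbler, 76 mm across the rim, 100 mm high. Origin: centre of the underside.
There are look-alikes about, which are no part of the job. There is more than one size of the candle; the job needs the largest.

How it is judged:
By the outcome, as a careful person would: the job done as asked, in the order asked, and still so for the second after the job is handed in, with the robot touching nothing.
It also fails if it takes over 72 s, if anything falls off the work surface, if the arm or the gripper's body presses on something with over 40 N, if the wrist force passes 120 N, or if a joint passes its speed limit or range.

## Working session

There is one attempt and no reset: what is moved stays moved. The work goes in short steps, each a Python script; the robot and the scene stay as the last script left them, time stands still between calls to the robot, and variables do not carry over. Pictures are saved under pics/ and viewed, at most 10 in all, crops included, and the job is handed in when it is done.

```bash
ls; mkdir -p pics
python3 - <<'E'
from plant import manip
import cv2,numpy as np,pickle
d={}
for n in("scene","top"):
    c=manip.camera(n);d[n]=c;cv2.imwrite(f"pics/{n}0.png",c["img"]);print(n,c["K"],c["k1"],c["eye"],c["rotation"])
pickle.dump(d,open("cams0.pkl","wb"))
s=manip.sense();print(manip.hold_point_z,s)
E
```

```text
pics
scene [[547.61360794   0.         318.54930927]
 [  0.         547.61360794 240.06719102]
 [  0.           0.           1.        ]] -0.031141048384854375 [ 1.00839406 -0.59155946  0.9103168 ] [ 0.79651986 -0.01736257  0.61894671]
top [[585.76984944   0.         330.1984899 ]
 [  0.         585.76984944 238.02964918]
 [  0.           0.           1.        ]] -0.14880460246731456 [0.50706623 0.03448537 1.42952848] [ 0.03767112  0.01673436 -1.57007852]
0.1635 {'time_s': 0.1, 'joint_pos': array([-1.32952436e+00,  5.28352926e-01,  1.43377415e+00, -1.65790183e-07,
        1.18140219e+00, -1.78508109e-01]), 'qvel': array([ 1.74737764e-05, -2.20275328e-03, -1.77427445e-03,  5.21301841e-04,
       -9.03222622e-04,  6.21261567e-04]), 'effort': array([-1.03812195e-03, -4.40985417e+01, -1.77150661e+01,  6.34750701e-02,
        5.33512258e-02, -4.80508834e-05]), 'tcp_pos': array([ 0.25467132, -0.570419  ,  0.40388161]), 'tcp_rot': array([-3.13968679e+00, -3.43716555e-04,  4.19779813e-01]), 'ft_force': array([-0.2211265 ,  0.25629373, -0.04463181]), 'ft_torque': array([-0.01841554,  0.01897174,  0.00032355]), 'grasp_force': 0.0, 'opening': 0.08686507647326398}
```

View pics/scene0.png

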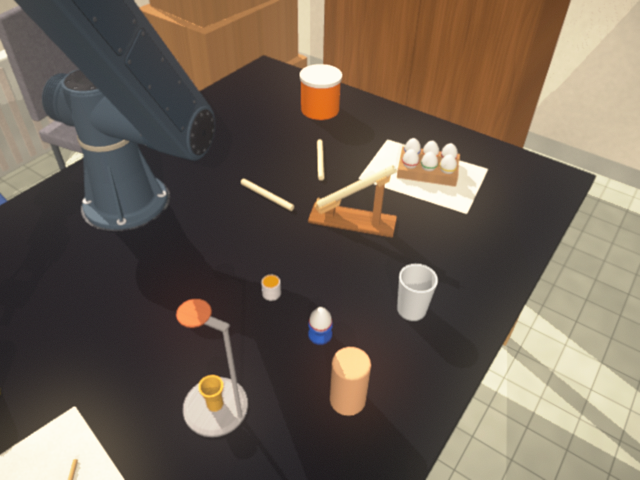

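View pics/top0.png

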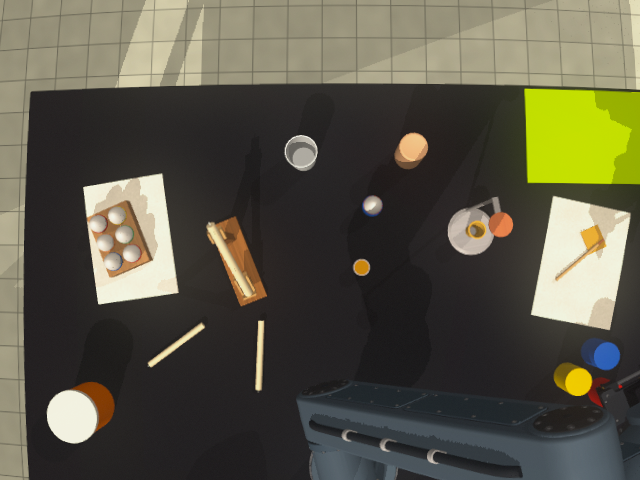

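The pictures show these candidates:
- **Candle:** the one in the rest (scene 357,187; top 231,260). Look-alikes lie loose at scene (267,194) and (320,158), which are top (176,345) and (260,355).
- **Tin:** the small one with the yellow top (scene 271,288; top 361,267). The yellow and blue pots at top (573,379) and (601,355) and the orange tub are look-alikes.
- **Warmer:** foot at scene (215,406), plate at (194,313).

I choose the candle in the rest and the small tin, and will measure both, with a close crop to check.

```bash
cat > h.py <<'E'
import numpy as np,cv2,pickle
from scipy.spatial.transform import Rotation as R
def ray(c,u,v):
    x,y=cv2.undistortPoints(np.array([[[u,v]]],float),c["K"],np.array([c["k1"],0,0,0,0.]))[0,0]  
    d=R.from_euler("xyz",c["rotation"]).apply([x,-y,-1]);return np.array(c["eye"]),d/np.linalg.norm(d)
def plane(c,p,z):
    e,d=ray(c,*p);return e+d*(z-e[2])/d[2]
def tri(c1,p1,c2,p2):
    e1,d1=ray(c1,*p1);e2,d2=ray(c2,*p2)
    t=np.linalg.lstsq(np.c_[d1,-d2],e2-e1,rcond=None)[0];a=e1+d1*t[0];b=e2+d2*t[1];return (a+b)/2,np.linalg.norm(a-b)
def blobs(img,lo,hi,roi,amin=20):
    x0,y0,x1,y1=roi;m=cv2.inRange(cv2.cvtColor(img[y0:y1,x0:x1],cv2.COLOR_BGR2HSV),lo,hi)
    cs=[k+[x0,y0] for k in cv2.findContours(m,cv2.RETR_EXTERNAL,cv2.CHAIN_APPROX_NONE)[0] if cv2.contourArea(k)>amin]
    return sorted(cs,key=cv2.contourArea,reverse=True)
E
python3 - <<'E'
from h import *
d=pickle.load(open("cams0.pkl","rb"));S,T=d["scene"],d["top"]
def crop(c,x0,y0,x1,y1,k): return cv2.resize(c["img"][y0:y1,x0:x1],(390,290),interpolation=cv2.INTER_CUBIC)
a=np.vstack([np.hstack([crop(S,302,150,412,240,0),crop(T,190,205,299,295,0)]),np.hstack([crop(S,165,285,275,445,0),crop(T,435,185,535,265,0)])])
cv2.imwrite("pics/crop0.png",a)
hsv=lambda c,u,v:cv2.cvtColor(c["img"],cv2.COLOR_BGR2HSV)[v,u]
for c,ps in((S,[(357,187),(194,313),(195,410),(271,282),(271,293)]),(T,[(231,260),(503,224),(460,231),(361,267)])):
    print([(p,hsv(c,*p).tolist()) for p in ps])
E
```

```text
[((357, 187), [21, 79, 236]), ((194, 313), [12, 157, 251]), ((195, 410), [17, 28, 228]), ((271, 282), [19, 229, 225]), ((271, 293), [14, 33, 216])]
[((231, 260), [21, 86, 229]), ((503, 224), [10, 170, 231]), ((460, 231), [14, 32, 202]), ((361, 267), [19, 240, 201])]
```

View pics/crop0.png

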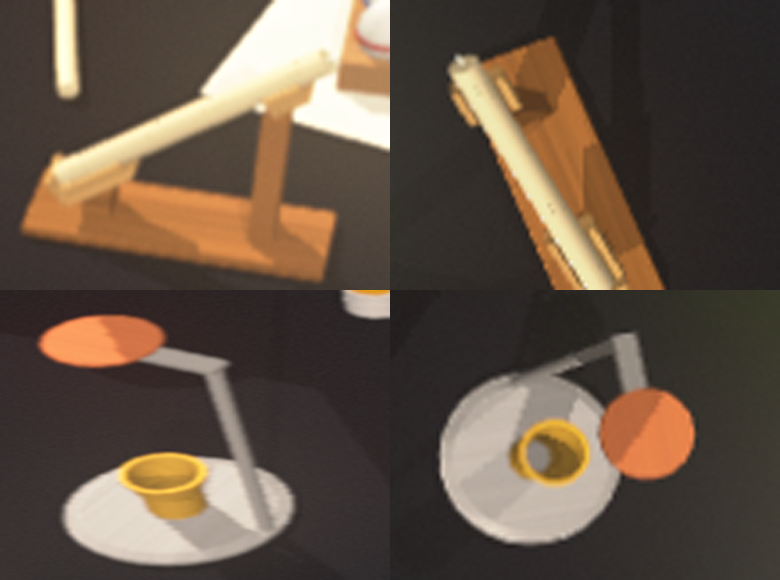

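The crop confirms the rest holds the long candle: wick end at scene (393,167) and top (211,225), foot at scene (318,206). The warmer's post head is at scene (226,326) and top (496,200). Next I'll measure.

```bash
cat > meas.py <<'E'
from h import *
d=pickle.load(open("cams0.pkl","rb"));S,T=d["scene"],d["top"]
def ctr(k): return cv2.fitEllipse(k)[0] if len(k)>5 else k.mean((0,1))
pl=[ctr(blobs(c["img"],(3,110,90),(15,255,255),r)[0]) for c,r in((S,(170,290,215,332)),(T,(487,208,520,242)))]
print("plate px",pl,plane(S,pl[0],.276),plane(T,pl[1],.276),tri(S,pl[0],T,pl[1]))
so=[ctr(blobs(c["img"],(15,140,90),(30,255,255),r)[0]) for c,r in((S,(195,370,230,390)),(T,(460,215,492,245)))]
print("mouth px",so,plane(S,so[0],.072),plane(T,so[1],.072))
fo=[ctr(cv2.convexHull(blobs(c["img"],(0,0,120),(30,70,255),r)[0])) for c,r in((S,(175,378,260,440)),(T,(443,207,496,260)))]
print("foot px",fo,plane(S,fo[0],.01),plane(T,fo[1],.01))
print("posthead",tri(S,(225.6,326.5),T,(495.8,200)),plane(T,(495.8,200),.268),plane(S,(225.6,326.5),.268))
ti=[ctr(blobs(c["img"],(14,150,90),(30,255,255),r)[0]) for c,r in((S,(255,270,290,302)),(T,(345,250,380,285)))]
print("tin px",ti,plane(S,ti[0],.038),plane(T,ti[1],.038),tri(S,ti[0],T,ti[1]))
N=[];E=[]
for c,r in((S,(312,160,400,215)),(T,(200,215,265,305))):
    k=blobs(c["img"],(16,40,120),(30,125,255),r)[0]
    (cx,cy),(w,h),a=cv2.minAreaRect(k);b=cv2.boxPoints(((cx,cy),(w,h),a));
    if np.linalg.norm(b[0]-b[1])>np.linalg.norm(b[1]-b[2]): b=np.roll(b,1,0)
    p,q=(b[0]+b[1])/2,(b[2]+b[3])/2; 
    if p[1]<q[1]:p,q=q,p          # p: foot end (lower in both images)
    print("candle",p,q,w,h); E.append((p,q)); N.append(np.cross(ray(c,*p)[1],ray(c,*q)[1]))
ax=np.cross(*N);ax/=np.linalg.norm(ax);ax*=np.sign(ax[2])
print("axis",ax,"slope",np.degrees(np.arcsin(ax[2])),"az",np.degrees(np.arctan2(ax[1],ax[0])))
f,e1=tri(S,E[0][0],T,E[1][0]);t,e2=tri(S,E[0][1],T,E[1][1]);print("foot",f,e1,"top",t,e2,np.linalg.norm(t-f))
for z in(.035,.1):  # point of the axis line at height z
    n=np.array([N[0],N[1],[0,0,1]]);print(z,np.linalg.solve(n,[N[0]@S["eye"],N[1]@T["eye"],z]))
for n,c,r in(("brdS",S,(305,195,402,240)),("brdT",T,(200,210,272,310))):
    k=blobs(c["img"],(5,130,60),(15,255,255),r)[0];b=cv2.boxPoints(cv2.minAreaRect(cv2.convexHull(k)));ps=[plane(c,q,.01)[:2] for q in b];print(n,b.round(1).tolist(),np.mean(ps,0),np.round(ps,3).tolist())
E
python3 meas.py
```

```text
plate px [(193.09768676757812, 312.6009826660156), (500.489013671875, 224.16250610351562)] [ 0.58178149 -0.28828402  0.276     ] [ 0.57816265 -0.28489019  0.276     ] (array([ 0.5785312 , -0.28610819,  0.27130291]), np.float64(0.00022583578244016474))
mouth px [(210.69093322753906, 382.54315185546875), (475.85198974609375, 229.54751586914062)] [ 0.57722916 -0.28237672  0.072     ] [ 0.57805326 -0.28259968  0.072     ]
foot px [(214.92800903320312, 406.13751220703125), (470.4455261230469, 230.8589324951172)] [ 0.58465751 -0.29023379  0.01      ] [ 0.57808147 -0.28367433  0.01      ]
posthead (array([ 0.62934673, -0.27636678,  0.26738471]), np.float64(0.005738508061618733)) [ 0.62719725 -0.2781954   0.268     ] [ 0.63199753 -0.27490182  0.268     ]
tin px [(270.2049560546875, 280.95794677734375), (361.1611633300781, 266.9258728027344)] [ 0.49270046 -0.01762318  0.038     ] [ 0.49089166 -0.0157197   0.038     ] (array([ 0.49092256, -0.01577019,  0.03510446]), np.float64(0.00016821814049938413))
candle [313.1853  195.19551] [400.3551  163.75722] 26.98702621459961 92.6657485961914
candle 
[... 186 characters left out ...]
429764  0.06385927] 0.007723793920194044 top [0.59079813 0.31888607 0.1870423 ] 0.011253303632100187 0.2232220334772472
0.035 [0.37775774 0.22415503 0.035     ]
0.1 [0.47010157 0.26524118 0.1       ]
brdS [[307.20001220703125, 222.89999389648438], [313.70001220703125, 183.60000610351562], [399.70001220703125, 197.89999389648438], [393.1000061035156, 237.1999969482422]] [0.49302225 0.30753757] [[0.43, 0.2], [0.354, 0.333], [0.565, 0.417], [0.624, 0.281]]
brdT [[208.3000030517578, 225.89999389648438], [235.39999389648438, 215.3000030517578], [267.1000061035156, 295.8999938964844], [240.10000610351562, 306.5]] [0.50500651 0.28407894] [[0.59, 0.357], [0.616, 0.29], [0.42, 0.211], [0.394, 0.277]]
```

```bash
cat > plan.py <<'E'
from h import *
from plant import manip
HZ=manip.hold_point_z
rad=np.radians
W=np.array([.579,-.285]); RC=np.array([.505,.284]); AZ=rad(22)
FOOT=np.array([*(RC-.084*np.array([np.cos(AZ),np.sin(AZ)])),.035])
TIN=np.array([.4915,-.0165])
def axis(az,slope): return np.array([np.cos(az)*np.cos(slope),np.sin(az)*np.cos(slope),np.sin(slope)])
def grasp(az,slope,dep,flip):
    """tool rotation with the candle (az,slope) and the tool z depressed by dep in the same vertical plane"""
    z=axis(az,-dep); y=np.array([-np.sin(az),np.cos(az),0])*flip
    return R.from_matrix(np.c_[np.cross(y,z),y,z])
def pickR(dep,flip): return grasp(AZ,rad(40),dep,flip)
def uprightR(az,dep,flip): return grasp(az,np.pi/2,dep-rad(50),flip)
def leanR(theta,laz): # lean upright candle by theta towards azimuth laz
    return R.from_rotvec(theta*np.array([-np.sin(laz),np.cos(laz),0]))
def tcp(gp,Rt): return np.asarray(gp)-HZ*Rt.apply([0,0,1]), Rt.as_euler("xyz")
E
python3 - <<'E'
from plan import *
d=pickle.load(open("cams0.pkl","rb"));S,T=d["scene"],d["top"]
print("foot",FOOT,"top",FOOT+.22*axis(AZ,rad(40)))
print("T top",plane(T,(211,226.5),.176),"T foot",plane(T,(249.5,295),.042),"S top",plane(S,(393.7,169.3),.176),"S foot",plane(S,(318.9,205.3),.035))
q0=manip.sense()["joint_pos"]
for s in(.11,.13):
  for dep in(50,60,70):
   for fl in(1,-1):
    Rp=pickR(rad(dep),fl);qp=manip.ik(*tcp(FOOT+s*axis(AZ,rad(40)),Rp))
    o=[]
    for az in(-60,-40,-20,0,20):
     for side in(1,-1):
      ok=[]
      for th,h,off in((15,.2,.0),(15,.048,0),(0,.02,0),(0,.010,-.1)):
        L=leanR(rad(th),rad(az+90*side));c=L.apply([0,0,1]);Rt=L*uprightR(rad(az),rad(dep),fl)
        g=np.array([*W,h])+s*c+off*np.array([np.cos(rad(az)),np.sin(rad(az)),0])
        q=manip.ik(*tcp(g,Rt));ok.append(q is not None)
      o.append((az,side,''.join('01'[k] for k in ok)))
    print(s,dep,fl,None if qp is None else np.round(qp,2),[x for x in o if x[2]!='0000'])
E
```

```text
foot [0.42711656 0.25253305 0.035     ] top [0.58337464 0.31566541 0.17641327]
T top [0.57925195 0.31354568 0.176     ] T foot [0.42378246 0.24954753 0.042     ] S top [0.58692602 0.30992478 0.176     ] S foot [0.43157183 0.24589614 0.035     ]
0.11 50 1 [0.29 0.68 2.15 2.98 0.38 1.65] [(-60, 1, '1111'), (-60, -1, '1111'), (-40, 1, '1111'), (-40, -1, '1111'), (-20, 1, '1111'), (-20, -1, '1111'), (0, 1, '1111'), (0, -1, '1111'), (20, 1, '1111'), (20, -1, '1111')]
0.11 50 -1 [ 0.29  0.68  2.15  2.98  0.38 -1.49] [(-60, 1, '1111'), (-60, -1, '1111'), (-40, 1, '1111'), (-40, -1, '1111'), (-20, 1, '1111'), (-20, -1, '1111'), (0, 1, '1111'), (0, -1, '1111'), (20, 1, '1111'), (20, -1, '1111')]
0.11 60 1 [0.3  0.62 2.04 2.24 0.05 2.4 ] [(-60, 1, '1111'), (-60, -1, '1111'), (-40, 1, '1111'), (-40, -1, '1111'), (-20, 1, '1110'), (-20, -1, '1110'), (0, 1, '1111'), (0, -1, '1111'), (20, 1, '1111'), (20, -1, '1111')]
0.11 60 -1 [ 0.3   0.62  2.04  2.24  0.05 -0.74] [(-60, 1, '1111'), (-60, -1, '1111'), (-40, 1, '1111'), (-40, -1, '1111'), (-20, 1, '1110'), (-20, -1, '1110'), (0, 1, '1111'), (0, -
[... 1280 characters left out ...]
, -1, '1111'), (-20, 1, '1110'), (-20, -1, '1110'), (0, 1, '1111'), (0, -1, '1111'), (20, 1, '1111'), (20, -1, '1111')]
0.13 70 1 [ 0.31  0.59  1.87  0.08  0.34 -1.72] [(-60, 1, '1111'), (-60, -1, '1111'), (-40, 1, '1111'), (-40, -1, '1111'), (-20, 1, '1110'), (-20, -1, '1110'), (0, 1, '1111'), (0, -1, '1111'), (20, 1, '1111'), (20, -1, '1111')]
0.13 70 -1 [0.31 0.59 1.87 0.08 0.34 1.43] [(-60, 1, '1111'), (-60, -1, '1111'), (-40, 1, '1111'), (-40, -1, '1111'), (-20, 1, '1110'), (-20, -1, '1110'), (0, 1, '1111'), (0, -1, '1111'), (20, 1, '1111'), (20, -1, '1111')]<sys>:0: UserWarning: Gimbal lock detected. Setting third angle to zero since it is not possible to uniquely determine all angles.
```

```bash
sed -i 's/^TIN=/FOOT[:2]-=.002*np.array([-np.sin(AZ),np.cos(AZ)])\nS_=.115; DEP=rad(50); FL=-1\nTIN=/' plan.py
python3 - <<'E'
from plan import *
s0=manip.sense();p=s0["tcp_pos"]
manip.movel([p[0],p[1],.53],max_speed=.25)
manip.set_gripper(.06)
Rp=pickR(DEP,FL);g=FOOT+S_*axis(AZ,rad(40))
for up in(.10,.05,0): 
    q=manip.ik(*tcp(g+[0,0,up],Rp));print(up,None if q is None else np.round(q,2))
manip.movep([.42,-.05,.5],Rp.as_euler("xyz"))
print(np.round(manip.sense()["joint_pos"],2))
manip.movep(*tcp(g+[0,0,.10],Rp))
s=manip.sense();print(s["time_s"],np.round(s["joint_pos"],2),s["tcp_pos"])
c=manip.camera("scene");t=manip.camera("top")
cv2.imwrite("pics/pre.png",np.hstack([cv2.resize(c["img"][60:260,250:450],(400,400)),cv2.resize(t["img"][160:360,150:350],(400,400))]))
E
```

```text
0.1 [ 0.28  0.42  2.07  2.25  0.08 -0.76]
0.05 [ 0.28  0.54  2.11  2.84  0.22 -1.35]
0 [ 0.28  0.67  2.14  2.96  0.37 -1.48]
[-0.54  0.05  1.95  0.77  0.84  0.2 ]
5.0667 [ 0.28  0.42  2.07  2.25  0.08 -0.76] [0.41302853 0.24401534 0.33456333]
```

View pics/pre.png

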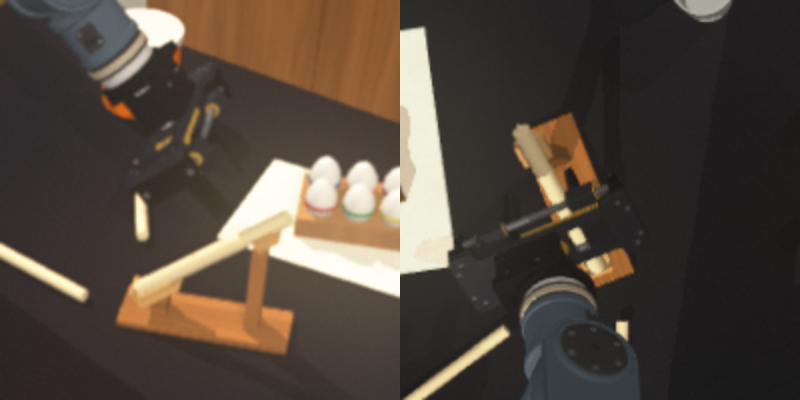

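The left half shows the open gripper above the rest (left-half pixel 175,140). From above (right half) the candle runs between the fingers at about (570,215). I'll go down, grip and lift.

Run:
```python
from plan import *
Rp=pickR(DEP,FL);g=FOOT+S_*axis(AZ,rad(40))
print(manip.movel(tcp(g,Rp)[0],max_speed=.08,contact_N=12))
print(manip.sense()["tcp_pos"],tcp(g,Rp)[0])
manip.set_gripper(0.0)
s=manip.sense();print(s["time_s"],s["opening"],s["grasp_force"],s["ft_force"],np.round(s["joint_pos"],2))
```

```text
False
[0.41215211 0.24436151 0.23443784] [0.41210303 0.24431012 0.23416884]
7.8 0.019263123283991865 29.99994068223714 [-0.00619655  0.28699095 -0.3171349 ] [ 0.28  0.67  2.14  2.96  0.37 -1.48]
```

```bash
cat >> plan.py <<'E'
PAZ=rad(0); LAZ=PAZ+np.pi/2
def place(foot,th,s=S_,corr=R.identity(),dxy=(0,0,0)):
    """TCP pose that puts the candle's foot centre at foot with lean th (rad) towards LAZ"""
    L=leanR(th,LAZ); return tcp(np.asarray(foot)+s*L.apply([0,0,1])+np.asarray(dxy),L*uprightR(PAZ,DEP,FL))
E
python3 - <<'E'
from plan import *
Rp=pickR(DEP,FL);g=FOOT+S_*axis(AZ,rad(40))
manip.movel(tcp(g+[0,0,.14],Rp)[0],max_speed=.15)
s=manip.sense();print(s["time_s"],s["opening"],np.round(s["joint_pos"],2))
P=place([W[0],W[1]+.13,.17],rad(15));q=manip.ik(*P);print(np.round(q,2))
for y,z,th in((.13,.11,15),(.0,.09,15),(0,.048,15),(0,.048,0),(0,.01,0)):
    print(np.round(manip.ik(*place([W[0],W[1]+y,z],rad(th))),2))
E
```

```text
Traceback (most recent call last):
plant.IKError: the arm cannot follow that straight line within its joint ranges
```

Run:
```python
from plan import *
Rp=pickR(DEP,FL);g=FOOT+S_*axis(AZ,rad(40))
manip.movel(tcp(g+[0,0,.085],Rp)[0],max_speed=.1)
s=manip.sense();print(s["time_s"],s["opening"],np.round(s["joint_pos"],2))
for y,z,th in((.13,.17,15),(.13,.11,15),(.0,.09,15),(0,.048,15),(0,.048,0),(0,.01,0)):
    print(np.round(manip.ik(*place([W[0],W[1]+y,z],rad(th))),2))
```

```text
8.8 0.019242233230026575 [ 0.28  0.46  2.09  2.57  0.12 -1.08]
[-0.76  0.85  2.37  2.38  1.62 -1.88]
[-0.76  1.04  2.36  2.36  1.76 -2.01]
[-1.01  1.    2.16  2.13  1.58 -1.86]
[-1.01  1.11  2.14  2.13  1.63 -1.92]
[-1.05  1.08  2.09  2.09  1.59 -1.6 ]
[-1.05  1.17  2.06  2.09  1.61 -1.65]<stdin>:6: UserWarning: Gimbal lock detected. Setting third angle to zero since it is not possible to uniquely determine all angles.
```

```bash
python3 - 2>/dev/null <<'E'
from plan import *
for f in([.55,.08,.22],):
    P=place(f,rad(15));print(np.round(manip.ik(*P),2));manip.movep(*P)
P=place([W[0],W[1]+.13,.13],rad(15));print(np.round(manip.ik(*P),2));manip.movep(*P)
s=manip.sense();print(s["time_s"],s["opening"],np.round(s["joint_pos"],2),s["tcp_pos"],P[0])
d={n:manip.camera(n) for n in("scene","top")};pickle.dump(d,open("cams1.pkl","wb"))
c,t=d["scene"],d["top"]
cv2.imwrite("pics/hand.png",np.hstack([cv2.resize(c["img"][225:445,150:370],(400,400)),cv2.resize(t["img"][130:290,390:550],(400,400))]))
E
python3 -W ignore - <<'E'
from plan import *
s=manip.sense();print(s["time_s"],np.round(s["joint_pos"],2),s["tcp_pos"])
for f in([.55,.08,.22],[.6,.05,.22],[.62,.0,.2],[.58,-.08,.2],[.579,-.155,.17],[.579,-.155,.13],[.65,.0,.2],[.62,-.1,.2]):
    q=manip.ik(*place(f,rad(15)));print(f,None if q is None else np.round(q,2))
E
```

```text
8.8 [ 0.28  0.46  2.09  2.57  0.12 -1.08] [0.41184486 0.2442009  0.31917904]
[0.55, 0.08, 0.22] None
[0.6, 0.05, 0.22] [-0.1   0.67  2.34  3.04  1.44 -1.82]
[0.62, 0.0, 0.2] [-0.25  0.73  2.32  2.89  1.48 -1.81]
[0.58, -0.08, 0.2] [-0.55  0.77  2.42  2.59  1.61 -1.86]
[0.579, -0.155, 0.17] [-0.76  0.85  2.37  2.38  1.62 -1.88]
[0.579, -0.155, 0.13] [-0.76  0.98  2.36  2.37  1.72 -1.97]
[0.65, 0.0, 0.2] [-0.23  0.72  2.24  2.91  1.39 -1.79]
[0.62, -0.1, 0.2] [-0.54  0.73  2.3   2.6   1.47 -1.77]
```

```bash
python3 -W ignore - <<'E'
from plan import *
manip.movep(*place([.62,0,.20],rad(15)))
P=place([W[0],W[1]+.13,.13],rad(15));manip.movep(*P)
s=manip.sense();print(s["time_s"],s["opening"],np.round(s["joint_pos"],2),s["tcp_pos"],P[0])
d={n:manip.camera(n) for n in("scene","top")};pickle.dump(d,open("cams1.pkl","wb"))
c,t=d["scene"],d["top"]
cv2.imwrite("pics/hand.png",np.hstack([cv2.resize(c["img"][225:445,150:370],(400,400)),cv2.resize(t["img"][130:290,390:550],(400,400))]))
E
```

```text
10.7667 0.019054139514830527 [-0.76  0.98  2.36  2.37  1.72 -1.97] [ 0.41564649 -0.12454075  0.24135013] [ 0.4155     -0.12523581  0.24108147]
```

View pics/hand.png

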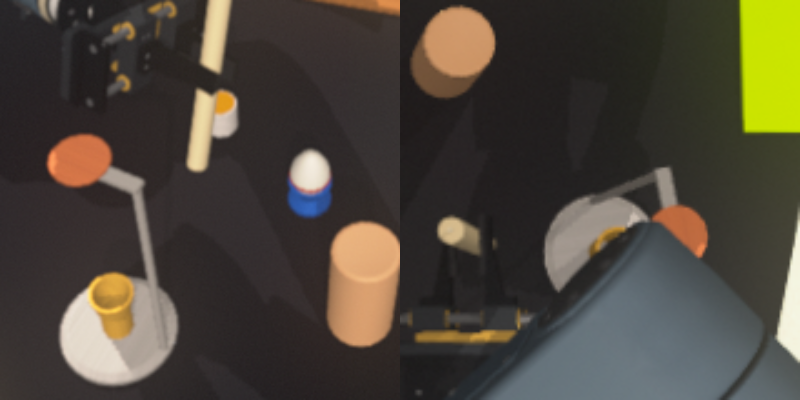

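The candle is held leaning, with its foot at scene crop (198,168) and its top at top crop (450,230). In the top view a forearm link hides the socket. I'll view the whole scene picture to check the arm's clearance from the plate, and measure the candle in the hand.

```bash
cat >> h.py <<'E'
def proj(c,X):
    r=R.from_euler("xyz",c["rotation"]).inv();x=r.apply(np.asarray(X)-c["eye"]);x=np.array([x[0],-x[1],-x[2]])
    return cv2.projectPoints(x.reshape(1,1,3),np.zeros(3),np.zeros(3),c["K"],np.array([c["k1"],0,0,0,0.]))[0].ravel()
def seg(c,roi,lo=(14,40,120),hi=(30,130,255)):
    k=blobs(c["img"],lo,hi,roi,10)[0];(a,b),(w,h),_=cv2.minAreaRect(k);B=cv2.boxPoints(cv2.minAreaRect(k))
    if np.linalg.norm(B[0]-B[1])>np.linalg.norm(B[1]-B[2]):B=np.roll(B,1,0)
    p,q=(B[0]+B[1])/2,(B[2]+B[3])/2
    return ((p,q) if p[1]>q[1] else (q,p)),min(w,h)
E
python3 -W ignore - <<'E'
from plan import *
d=pickle.load(open("cams1.pkl","rb"));S,T=d["scene"],d["top"]
cv2.imwrite("pics/full1.png",S["img"])
f=np.array([W[0],W[1]+.13,.13]);c=leanR(rad(15),LAZ).apply([0,0,1])
print("pred S foot,top",proj(S,f),proj(S,f+.22*c),"pred T foot,top",proj(T,f),proj(T,f+.22*c))
print("S low part",seg(S,(240,272,285,325)))
print("S high part",seg(S,(255,180,300,262)))
print("T",seg(T,(404,212,422,235)))
E
```

```text
pred S foot,top [256.93917217 315.00657337] [272.00000096 208.21537438] pred T foot,top [425.15827415 227.72260274] [411.23338794 221.40150846]
S low part ((array([262.94238, 319.7751 ], dtype=float32), array([268.78625, 274.9721 ], dtype=float32)), 22.59124183654785)
S high part ((array([265.14996, 261.44998], dtype=float32), array([273.34998, 204.04999], dtype=float32)), 13.152186393737793)
T ((array([420.54266, 223.11584], dtype=float32), array([404.84753, 221.37195], dtype=float32)), 10.270133018493652)
```

View pics/full1.png

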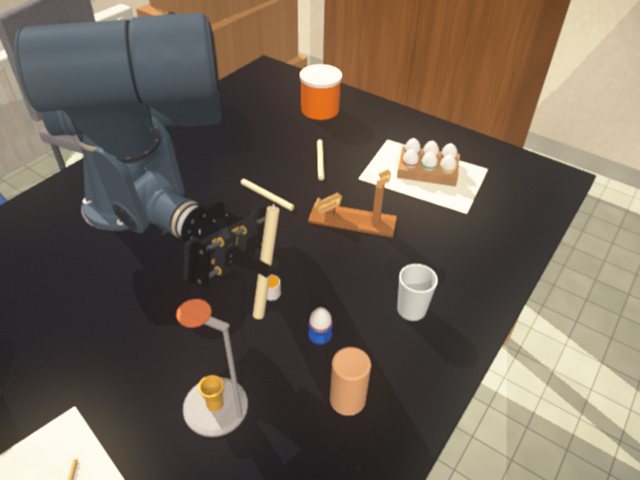

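The elbow is high at scene (200,60), well clear of the plate at (194,313). The hand and candle are free, and the foot is near scene (260,316). I'll fit the centreline precisely, leaving out the tin behind it.

```bash
cat > inhand.py <<'E'
from plan import *
def fit(c,f,th,rows,col=1,w=9,sat=(40,130),vmin=110):
    """compare seen centreline (per-row) with the predicted one: mean offset px & slope diff; lowest row seen"""
    a=leanR(th,LAZ).apply([0,0,1]);hsv=cv2.cvtColor(c["img"],cv2.COLOR_BGR2HSV);out=[]
    p0,p1=proj(c,f),proj(c,f+.22*a)
    for r in rows:
        u=p0[0]+(p1[0]-p0[0])*(r-p0[1])/(p1[1]-p0[1]);x0=int(u-w)
        L=hsv[r,x0:int(u+w)+1].astype(int);m=(L[:,0]>13)&(L[:,0]<32)&(L[:,1]>sat[0])&(L[:,1]<sat[1])&(L[:,2]>vmin)
        if m.sum()>4: i=np.flatnonzero(m);out.append((r,i.mean()+x0-u,m.sum()))
    return np.array(out),p0,p1
if __name__=="__main__":
    d=pickle.load(open("cams1.pkl","rb"));S=d["scene"]
    f=np.array([W[0],W[1]+.13,.13]);o,p0,p1=fit(S,f,rad(15),range(200,325));np.set_printoptions(suppress=True,precision=1,linewidth=150)
    print(p0,p1);print(o[::4].tolist());print(o[-4:])
E
python3 -W ignore inhand.py
```

```text
[256.9 315. ] [272.  208.2]
[[200.0, 2.541379718735527, 10.0], [204.0, 4.8055021905759645, 5.0], [208.0, -0.030375337583620876, 13.0], [212.0, 0.5337471342568278, 13.0], [216.0, 0.5978696060972766, 14.0], [220.0, 0.6619920779376685, 13.0], [224.0, 1.2261145497781172, 13.0], [228.0, 0.7902370216185091, 13.0], [232.0, 0.3543594934589578, 13.0], [236.0, 0.9184819652993497, 13.0], [240.0, 0.4826044371397984, 13.0], [244.0, 1.0467269089802471, 13.0], [248.0, 0.610849380820639, 13.0], [252.0, 1.1749718526610877, 13.0], [256.0, 0.7390943245014796, 13.0], [260.0, 1.3032167963419283, 11.0], [264.0, 4.867339268182377, 5.0], [277.0, 0.2007373016637075, 12.0], [281.0, 0.7648597735041562, 12.0], [285.0, 0.32898224534460496, 12.0], [289.0, 0.8931047171849968, 12.0], [293.0, 0.9572271890254456, 13.0], [297.0, 1.0213496608658374, 12.0], [301.0, 0.5854721327062862, 12.0], [305.0, 1.149594604546678, 12.0], [309.0, 0.7137170763871268, 12.0], [313.0, 1.2778395482275755, 12.0], [317.0, 1.3419620200679674, 11.0]]
[[315.    1.1  11. ]
 [316.    1.2  11. ]
 [317.    1.3  11. ]
 [318.    1.5   9. ]]
```

The candle sits within about 1 px (1.5 mm) of the predicted line, so I go on with a small correction. Next is the slanted insertion.

```bash
sed -i 's/^PAZ=/C=np.array([W[0]-.0005,W[1]-.0007])\nPAZ=/' plan.py
python3 -W ignore - <<'E'
from plan import *
def go(y,z,th,v,cN=None):
    P=place([C[0],C[1]+y,z],rad(th));hit=manip.movel(P[0],P[1],max_speed=v,contact_N=cN);s=manip.sense()
    print(y,z,th,hit,round(s["time_s"],1),np.round(s["ft_force"],1),np.round((s["tcp_pos"]-P[0])*1e3,1));return hit
go(.13,.09,15,.15)
go(-.0013,.09,15,.12)
d={n:manip.camera(n) for n in("scene","top")};pickle.dump(d,open("cams2.pkl","wb"))
if not go(-.0013,.048,15,.04,6): print("in")
c=manip.camera("scene")
cv2.imwrite("pics/ins.png",np.hstack([cv2.resize(x["img"][240:440,130:330],(400,400),interpolation=cv2.INTER_CUBIC) for x in(d["scene"],c)]))
E
```

```text
0.13 0.09 15 False 11.3 [0.4 0.6 0. ] [0.3 1.2 0.4]
-0.0013 0.09 15 False 12.5 [ 0.3  0.2 -0.4] [-0.   0.9 -0. ]
-0.0013 0.048 15 False 13.8 [-0.5  0.  -0.7] [-0.   0.   0.2]
in
```

View pics/ins.png

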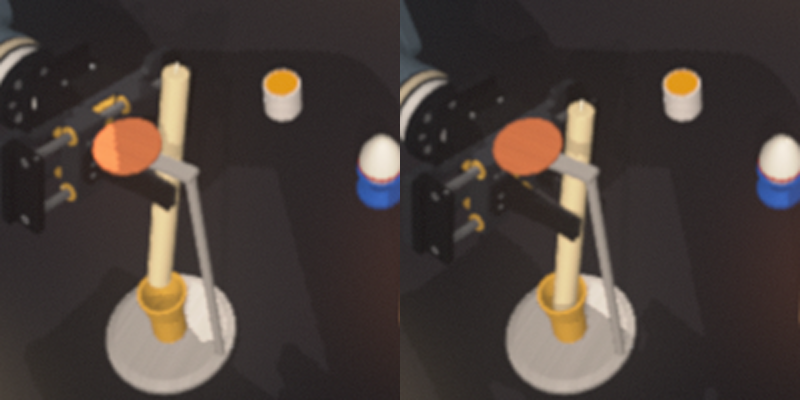

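In the right panel the foot is inside the socket mouth at (562,300) with no contact force, and the leaning candle is clear of the plate edge. Next I straighten and lower.

```bash
python3 -W ignore - <<'E'
from plan import *
def go(y,z,th,v,cN=None):
    P=place([C[0],C[1]+y,z],rad(th));hit=manip.movel(P[0],P[1],max_speed=v,contact_N=cN);s=manip.sense()
    print(y,z,th,hit,round(s["time_s"],1),np.round(s["ft_force"],1),np.round((s["tcp_pos"]-P[0])*1e3,1),np.round(s["ft_torque"],2));return hit
for y,z,th in((-.001,.046,10),(-.0005,.044,5),(0,.042,0)):
    if go(y,z,th,.03,8): break
else:
    go(0,.007,0,.03,5)
d={n:manip.camera(n) for n in("scene","top")};pickle.dump(d,open("cams3.pkl","wb"))
E
```

```text
-0.001 0.046 10 False 14.3 [ 0.1  1.  -1.3] [-0.   0.1  0.2] [ 0.01  0.68 -0.01]
-0.0005 0.044 5 False 14.8 [ 0.2  0.9 -0.4] [-0.1  0.2  0. ] [ 0.05  0.63 -0.01]
0 0.042 0 False 15.3 [-0.1 -0.8 -0.3] [-0.   0.3  0. ] [0.01 0.62 0.03]
0 0.007 0 True 16.3 [-0.7  0.2  2.6] [ 0.  -0.1  1.8] [ 0.02  0.18 -0.01]
```

```bash
python3 -W ignore - <<'E'
from plan import *
manip.set_gripper(.05)
p=manip.sense()["tcp_pos"]
manip.movel([p[0]-.09,p[1],p[2]],max_speed=.12)
s=manip.sense();print(round(s["time_s"],1),np.round(s["ft_force"],1),np.round(s["joint_pos"],2),s["tcp_pos"])
d={n:manip.camera(n) for n in("scene","top")};pickle.dump(d,open("cams4.pkl","wb"))
S=d["scene"]
for n,a in(("up axis foot",[*W,.072]),("top",[*W,.230])): print(n,proj(S,a))
cv2.imwrite("pics/seat.png",cv2.resize(S["img"][240:440,130:330],(600,600),interpolation=cv2.INTER_CUBIC))
ti=[cv2.fitEllipse(blobs(d["scene"]["img"],(14,150,90),(30,255,255),(255,270,290,302))[0])[0]];print("tin S",plane(S,ti[0],.038))
for x,z in((TIN,.15),(TIN,.025),(W,.35),(W,.30)):
    q=manip.ik([x[0],x[1],z+HZ],[np.pi,0,0]);print(None if q is None else np.round(q,2))
E
```

```text
18.1 [0.6 0.3 0.3] [-1.28  1.24  2.2   1.85  1.66 -1.86] [ 0.32518476 -0.28583803  0.12333079]
up axis foot [210.39126255 384.16102831]
top [197.67716099 329.17592925]
tin S [ 0.49270046 -0.01762318  0.038     ]
[-0.26  0.49  1.85 -0.    0.8   1.31]
[-0.26  0.73  1.91 -0.    0.49  1.31]
[-0.63  0.46  1.24 -0.    1.44  0.94]
[-0.63  0.5   1.31 -0.    1.33  0.94]
```

View pics/seat.png

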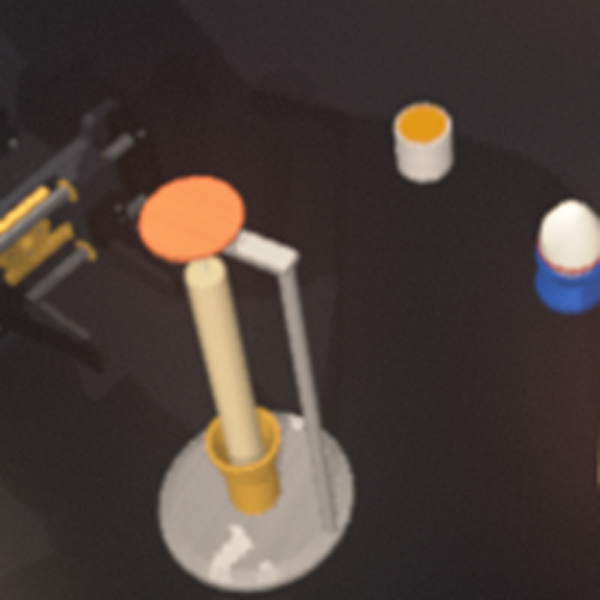

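The candle stands upright in the socket. Its top is at scene (199,330), against a predicted (198,329), and the tin is untouched at scene (271,281). Next is the tin.

```bash
python3 -W ignore - <<'E'
from plan import *
p=manip.sense()["tcp_pos"]; D=[np.pi,0,0]
try: manip.movel([p[0],p[1],p[2]+.25],max_speed=.25)
except manip.IKError as e:
    q=manip.sense()["joint_pos"].copy();print("no line",e);q[1]=.6;manip.set_joints(q)
print(manip.sense()["tcp_pos"])
manip.set_gripper(.07)
x,y=.4918,-.0167
manip.movep([.42,-.1,.48],D)
manip.movep([x,y,.12+HZ],D)
print(manip.movel([x,y,.0245+HZ],max_speed=.1,contact_N=10))
manip.set_gripper(0)
s=manip.sense();print(round(s["time_s"],1),s["opening"],s["grasp_force"],np.round(s["ft_force"],1),s["tcp_pos"])
E
```

```text
[ 0.32556479 -0.28526474  0.37295544]
False
24.7 0.038178607454225535 30.00020133331418 [-0.6 -0.6  2.2] [ 0.49183421 -0.01670373  0.18809585]
```

```bash
python3 -W ignore - <<'E'
from plan import *
D=[np.pi,0,0];p=manip.sense()["tcp_pos"];x,y=.5795,-.2862
manip.movel([p[0],p[1],.36+HZ],max_speed=.25)
manip.movep([x,y,.36+HZ],D)
print(manip.movel([x,y,.276+.0245+.006+HZ],max_speed=.1))
print(manip.movel([x,y,.276+.0245-.004+HZ],max_speed=.02,contact_N=3))
s=manip.sense();print(round(s["time_s"],1),s["opening"],np.round(s["ft_force"],1),s["tcp_pos"],s["tcp_pos"][2]-HZ-.0245)
d={n:manip.camera(n) for n in("scene","top")};pickle.dump(d,open("cams5.pkl","wb"))
cv2.imwrite("pics/tin.png",np.hstack([cv2.resize(d["scene"]["img"][230:410,120:300],(400,400),interpolation=cv2.INTER_CUBIC),cv2.resize(d["top"]["img"][170:280,440:550],(400,400),interpolation=cv2.INTER_CUBIC)]))
E
```

```text
False
True
28.4 0.03870507420077594 [0.1 0.6 3.3] [ 0.579588   -0.28632918  0.46405014] 0.27605014283004564
```

View pics/tin.png

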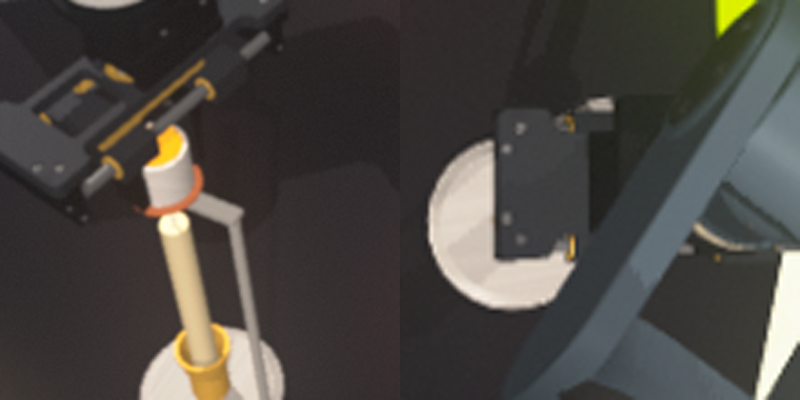

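The tin touches the plate exactly at 0.276 m. In the left panel it stands on the copper disc at (170,180) with the rim showing about evenly around it. I'll release, rise clear and check.

```bash
python3 -W ignore - <<'E'
from plan import *
manip.set_gripper(.065)
p=manip.sense()["tcp_pos"]
manip.movel([p[0],p[1],p[2]+.09],max_speed=.1)
manip.movep([.40,-.12,.52],[np.pi,0,0])
s=manip.sense();print(round(s["time_s"],1),np.round(s["ft_force"],1))
d={n:manip.camera(n) for n in("scene","top")};pickle.dump(d,open("cams6.pkl","wb"))
S=d["scene"];k=blobs(S["img"],(16,150,90),(30,255,255),(170,270,225,310))
if k: print("tin S",plane(S,cv2.fitEllipse(k[0])[0],.314))
k=blobs(d["top"]["img"],(16,150,90),(30,255,255),(485,200,530,250))
if k: print("tin T",plane(d["top"],cv2.fitEllipse(k[0])[0],.314))
cv2.imwrite("pics/end.png",np.hstack([S["img"][250:480,130:450],d["top"]["img"][100:330,270:590]]))
E
```

```text
31.3 [-1.  -0.6  0.8]
tin S [ 0.58107321 -0.28696583  0.314     ]
tin T [ 0.57891627 -0.28560366  0.314     ]
```

View pics/end.png

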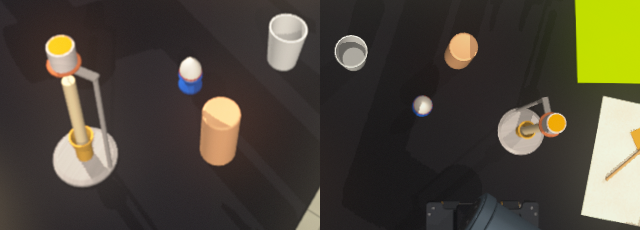

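The tin is on the plate at left-panel pixel (61,48), within about 1.5 mm of the plate centre in both views. The candle stands upright, and the egg, tumbler and pillar are where they were.

```bash
python3 -c "
from plant import manip
print(manip.sign_off())"
```

```text
the job is handed in; nothing more can be done
None
```

The job is handed in: the candle stands upright on the socket floor, the tin is within about 1.5 mm of the plate's middle, the bystanders were not moved, and it took about 31 s of the 72 s.

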